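# Fingerprint powder jars back on their colour-coded stands

## Robot

A 7-joint arm with a two-finger parallel gripper is mounted at the origin on the work surface. World frame = base frame: x ahead of the robot, y to its left, z up, the work surface at z = 0. Lengths are in m, angles in rad, forces in N, time in s.
With the tool pointing down it reaches from about 0.4 to 0.875 m from the base axis. Payload 6.5 kg.
Tool frame: the origin (TCP) lies on the centre line of the jaws, within the pads' length; the fingertips stand 19 mm ahead of it and the grasp point (between the pads) is the TCP; z points along the fingers, y is the line along which they close (so a half turn about z gives the same grasp; the last joint's range is limited). The gripper opens to 85 mm and grips with 20 to 120 N. Pads are 22 mm wide; open, the fingers measure 114 mm over their backs; the gripper's body (76 mm by 85 mm) begins 54 mm behind the grasp point. The pads swing forward as they close: fully open they stand 13 mm farther back than shut.
Start: joints at [-1.177, 0.536, -0.004, 1.538, 0.003, 1.067, -0.071], TCP at [0.288, 0.582, 0.25] pointing down, gripper open.
Joint ranges: [-2.7, 2.7], [-0.37, 2.16], [-1.27, 1.26], [0.24, 2.4], [-1.31, 4.45], [0.19, 1.91], [-2.76, 2.76]. Speed limits (rad/s): [2.39, 2.39, 3.14, 3.14, 3.14, 3.14, 3.14].

## Interface

Orientations are given as a unit quaternion [w, x, y, z].
In Python, from workcell import telemetry, cams, workorder gives the robot as it stands.
- The arm moves only by the tool send_rows, never from a script. Its arguments are lists of equal length, an entry for each row: "hand": the finger opening in mm, from 0 to 85.4; "dp": the shift along the tool's x, y, z in mm, a list of three; "yaw": the turn about the tool's z in units of 10 degrees (1.0 is 10 degrees). A call has 1 to 10 rows; each row shifts and turns the commanded pose from where the row before left it, along the tool's axes as they then stand; what a row does not reach is not made up. A row lasts 1/8 s, in which the tool goes at most 62.5 mm and 10.7 degrees, less where a joint would pass 70% of its speed; a pose out of reach is approached as far as the arm can. A call is refused whole if a number of a shift passes 62.5 or a number of a turn 1, either way. A call with a gripper value outside its range is refused whole. The fingers move at their own pace and stop on an object; "newtons" is the grip in N (left out, the last holds). Time passes only in rows, so rows that do not move let the fingers close. It gives the time, the measured TCP pose, the force and the opening at its end, in the units of the state.
- telemetry.sense(): the state, without advancing time (a new reading comes with each control period).
- cams.camera(name): name is "scene" or "top"; returns the picture (400x640x3 uint8, red, green, blue); there is no depth.
- cams.camera_params(name): a dict with "camera_matrix" (3x3 intrinsics, pixels), "R" (3x3) and "t" (3): a world point X has camera coordinates R X + t. Camera axes: x right, y down, z forward; pixel columns grow to the right and rows downward; lengths in m; the calibration is good to about 2 mm. A picture is of the moment at which its call begins. camera_params takes no time and is no camera call.
- workorder.hand_in(): hands the job in, once; it reports no verdict.
The state is a dict: "clock": time; "qpos": joint angles; "qvel": joint speeds; "tau": joint torques, N m; "eef_pos": TCP position; "tcp_rot": TCP orientation; "ft_force": force on the tool from outside, world axes, zero at the start; "moment": the same for the moment, N m; "grip_width": opening from 0.0 (shut) to 1.0 (fully open).
Only numpy, scipy, OpenCV 4.12 (cv2) and the standard library are available. Lean on these libraries where they do the work, as an engineer would, in place of code of your own. Each camera call takes 0.05 s, during which the arm holds its last target. There are 200 camera calls.

## Task

The fingerprinting class is over: put each of the four round powder jars onto the jar stand of the same colour as its cap, standing upright inside the stand's rim, and keep the jars upright all the way; set them down, do not drop them. Leave the two square sample pots where they are, whatever the colour of their lids.

Things in the scene. Friction and masses are not known exactly. Their poses are not given: they have to be found in the camera images.
- red_jar_center (a point): Loose round screw-top powder jar, upright: white body with a grey band and a RED round cap, 44 mm diameter all the way up, 70 mm tall, 0.08 to 0.17 kg. The point is its centre, half-way up (35 mm above its underside); z is its upright axis. To be carried; grip across the diameter from above.
- yellow_jar_center (a point): Loose round screw-top powder jar, upright: white body with a grey band and a YELLOW round cap, 44 mm diameter all the way up, 70 mm tall, 0.08 to 0.17 kg. The point is its centre, half-way up (35 mm above its underside); z is its upright axis. To be carried; grip across the diameter from above.
- green_jar_center (a point): Loose round screw-top powder jar, upright: white body with a grey band and a GREEN round cap, 44 mm diameter all the way up, 70 mm tall, 0.08 to 0.17 kg. The point is its centre, half-way up (35 mm above its underside); z is its upright axis. To be carried; grip across the diameter from above.
- blue_jar_center (a point): Loose round screw-top powder jar, upright: white body with a grey band and a BLUE round cap, 44 mm diameter all the way up, 70 mm tall, 0.08 to 0.17 kg. The point is its centre, half-way up (35 mm above its underside); z is its upright axis. To be carried; grip across the diameter from above.
- red_stand: Fixed shallow round jar stand (a dish) in RED plastic with a black inner floor: 80 mm outer diameter, rim 12 mm high and 6 mm thick, inside 68 mm diameter, floor 4 mm above the table. Origin at the centre of its underside, on the table; z up.
- yellow_stand: Fixed shallow round jar stand (a dish) in YELLOW plastic with a black inner floor: 80 mm outer diameter, rim 12 mm high and 6 mm thick, inside 68 mm diameter, floor 4 mm above the table. Origin at the centre of its underside, on the table; z up.
- green_stand: Fixed shallow round jar stand (a dish) in GREEN plastic with a black inner floor: 80 mm outer diameter, rim 12 mm high and 6 mm thick, inside 68 mm diameter, floor 4 mm above the table. Origin at the centre of its underside, on the table; z up.
- blue_stand: Fixed shallow round jar stand (a dish) in BLUE plastic with a black inner floor: 80 mm outer diameter, rim 12 mm high and 6 mm thick, inside 68 mm diameter, floor 4 mm above the table. Origin at the centre of its underside, on the table; z up.
- red_pot: Loose SQUARE sample pot with a grey body and a square red lid, 42 x 42 mm and 55 mm tall; not a powder jar, stays where it is. Origin at the centre of its underside; z up.
- blue_pot: Loose SQUARE sample pot with a grey body and a square blue lid, 42 x 42 mm and 55 mm tall; not a powder jar, stays where it is. Origin at the centre of its underside; z up.

How it is judged:
By the outcome, as a careful person would: the job done as asked, in the order asked, and still so for the second after the job is handed in, with the robot touching nothing.
It also fails if it takes over 112 s, if anything falls off the work surface, if the arm or the gripper's body presses on something with over 40 N, if the wrist force passes 120 N, or if a joint passes its speed limit or range.

## Working session

There is one attempt and no reset: what is moved stays moved. The work goes in short steps, Python scripts to look and compute and a tool call to move; the robot and the scene stay as the last step left them, time stands still between calls to the robot, and variables do not carry over. Pictures are saved under pics/ and viewed, on a budget of 14 in all, crops included, one or two more only if the job needs it, and the job is handed in when it is done.

Besides the shell and the picture viewer there is one more tool, called after "Request:" as name([rows], argument=value, ...), one row to a line, values as JSON. send_rows: Moves the arm, as the interface text tells. Its arguments: {"type":"object","properties":{"hand":{"type":"array","items":{"type":"number"}},"dp":{"type":"array","items":{"type":"array","items":{"type":"number"}}},"yaw":{"type":"array","items":{"type":"number"}},"newtons":{"type":"number"}},"required":["hand","dp","yaw"]}

```bash
mkdir -p pics
python3 - <<'E'
from workcell import telemetry,cams
import cv2
print(telemetry.sense())
for n in("top","scene"):
    cv2.imwrite(f"pics/{n}0.png",cams.camera(n)[:,:,::-1]); print(cams.camera_params(n))
E
```

```text
{'clock': 0.0, 'qpos': array([-1.17720457,  0.53719007, -0.00443937,  1.53885655,  0.00259596,
        1.06733106, -0.0712013 ]), 'qvel': array([-0.00055148, -0.00043042, -0.00096312, -0.00068173, -0.00043859,
        0.00135088, -0.00038776]), 'tau': array([ 3.98631364e-04, -5.83430922e+01,  1.04877848e+00, -2.59096795e+01,
        1.23268503e-02,  9.74860042e-03, -1.04557984e-05]), 'eef_pos': array([0.28819023, 0.5819464 , 0.24940404]), 'tcp_rot': array([-1.40616203e-04,  2.27842319e-01,  9.73697636e-01, -8.78452190e-04]), 'ft_force': array([ 0.89145736, -0.10830819,  0.22138004]), 'moment': array([-0.04330427, -0.00671461, -0.05926115]), 'grip_width': 1.0003541757833476}
{'camera_matrix': array([[501.32885226,   0.        , 324.45026644],
       [  0.        , 501.32885226, 188.54727321],
       [  0.        ,   0.        ,   1.        ]]), 'R': array([[ 3.68234837e-03, -9.99775502e-01, -2.08659253e-02],
       [-9.81835572e-01,  3.43581026e-04, -1.89733475e-01],
       [ 1.89698049e-01,  2.11855725e-02, -9.81613886e-01]]), 't': array([0.01639589, 0.51069101, 1.22305146])}
{'camera_matrix': array([[400.24590887,   0.        , 318.75869208],
       [  0.        , 400.24590887, 192.93549779],
       [  0.        ,   0.        ,   1.        ]]), 'R': array([[-0.59791009,  0.80154332, -0.00564104],
       [ 0.45256782,  0.33176708, -0.82771551],
       [-0.66157833, -0.49745241, -0.5611196 ]]), 't': array([ 0.31628051, -0.17399192,  1.44981527])}
```

View pics/top0.png

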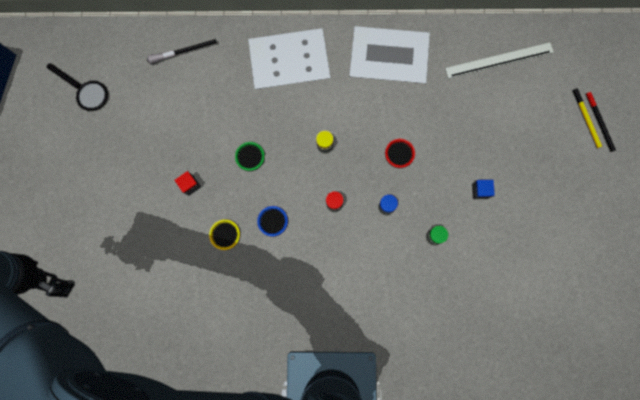

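View pics/scene0.png

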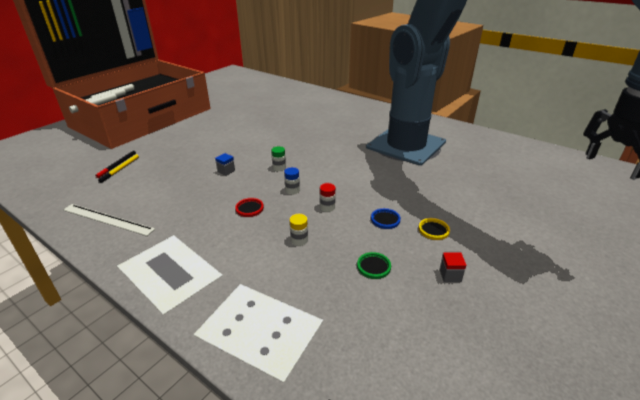

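The top view shows jar caps at red (335,200), yellow (325,140), green (438,234) and blue (389,204). The stands are at green (250,156), red (400,153), blue (272,221) and yellow (225,235), and the pots are at (187,182) and (485,188). The scene view agrees.

```bash
cat > h.py <<'E'
import numpy as np, cv2
from workcell import telemetry, cams
HUE={'red':(-8,8),'yellow':(22,35),'green':(45,85),'blue':(105,130)}
def ray(n,uv,z):
    p=cams.camera_params(n); K,R,t=p['camera_matrix'],p['R'],p['t']
    c=-R.T@t; d=R.T@np.linalg.inv(K)@[uv[0],uv[1],1]
    return c+d*(z-c[2])/d[2]
def blobs(n,im,col,amin=25):
    h=cv2.cvtColor(im,cv2.COLOR_RGB2HSV).astype(int); hh=(h[...,0]+20)%180-20
    lo,hi=HUE[col]; m=((hh>=lo)&(hh<=hi)&(h[...,1]>110)&(h[...,2]>50)).astype('uint8')
    cs,_=cv2.findContours(m,cv2.RETR_EXTERNAL,cv2.CHAIN_APPROX_NONE)
    out=[]
    for c in cs:
        c=cv2.convexHull(c); a=cv2.contourArea(c)
        if a>amin:
            M=cv2.moments(c); out.append((a,(M['m10']/a,M['m01']/a),cv2.boundingRect(c)))
    return out
def go(x,y,z):
    "world shift (mm) and tool dp to target"
    s=telemetry.sense(); w,a,b,c=s['tcp_rot']
    from scipy.spatial.transform import Rotation as Ro
    R=Ro.from_quat([a,b,c,w]).as_matrix()
    return np.round(R.T@(np.array([x,y,z])-s['eef_pos'])*1000,1)
E
python3 - <<'E'
from h import *
for n in('top','scene'):
    im=cams.camera(n)
    for c in HUE:
        for a,uv,b in blobs(n,im,c):
            print(n,c,round(a),np.round(uv,1),b,'z.07',ray(n,uv,.07)[:2].round(3),'z.063',ray(n,uv,.063)[:2].round(3),'z.012',ray(n,uv,.012)[:2].round(3))
E
```

```text
top red 247 [334.3 199.8] (326, 191, 18, 19) z.07 [ 0.478 -0.008] z.063 [ 0.479 -0.008] z.012 [ 0.488 -0.008]
top red 282 [185.4 181.6] (175, 171, 22, 22) z.07 [0.524 0.367] z.063 [0.526 0.369] z.012 [0.536 0.385]
top red 675 [399.5 152.8] (385, 138, 30, 30) z.07 [ 0.598 -0.172] z.063 [ 0.6   -0.173] z.012 [ 0.614 -0.18 ]
top red 80 [590.9  99.2] (586, 92, 11, 15) z.07 [ 0.739 -0.663] z.063 [ 0.741 -0.667] z.012 [ 0.761 -0.694]
top yellow 745 [224.2 234.3] (209, 219, 31, 32) z.07 [0.392 0.263] z.063 [0.393 0.265] z.012 [0.398 0.276]
top yellow 236 [324.3 139.3] (316, 131, 18, 18) z.07 [0.634 0.018] z.063 [0.636 0.018] z.012 [0.652 0.019]
top yellow 284 [589.7 124.1] (578, 101, 24, 47) z.07 [ 0.672 -0.654] z.063 [ 0.675 -0.657] z.012 [ 0.691 -0.684]
top green 238 [438.4 234.3] (430, 226, 18, 18) z.07 [ 0.393 -0.262] z.063 [ 0.394 -0.263] z.012 [ 0.399 -0.274]
top green 644 [249.4 156. ] (235, 142, 30, 29) z.07 [0.591 0.207] z.063 [0.593 0.209] z.012 [0.606 0.218]
top blue 713 [272.1 220.7] (257, 206, 31, 31) z.07 [0.426 0.146] z.063 [0.427 0.147] z.012 [0.433 0.153]
top blue 241 [388.
[... 1917 characters left out ...]
.063 [-0.33  -3.035] z.012 [-0.46  -3.334]
scene blue 465 [385.2 218.1] (371, 208, 30, 21) z.07 [0.51  0.189] z.063 [0.502 0.185] z.012 [0.441 0.157]
scene blue 142 [291.2 173.1] (284, 167, 15, 13) z.07 [ 0.483 -0.133] z.063 [ 0.474 -0.141] z.012 [ 0.411 -0.197]
scene blue 122 [224.  158.5] (216, 153, 17, 12) z.07 [ 0.539 -0.356] z.063 [ 0.531 -0.366] z.012 [ 0.473 -0.441]
scene blue 642 [139.3  28.4] (127, 7, 25, 44) z.07 [-0.368 -2.209] z.063 [-0.387 -2.241] z.012 [-0.522 -2.473]
scene blue 82 [67.7 17.7] (61, 0, 14, 37) z.07 [-0.267 -3.005] z.063 [-0.284 -3.046] z.012 [-0.411 -3.346]
scene blue 95 [60.8 18.2] (54, 0, 15, 38) z.07 [-0.225 -3.027] z.063 [-0.242 -3.069] z.012 [-0.365 -3.37 ]
```

Request:
send_rows([
  [0,0,0],
  [0,0,0],
  [0,0,0],
  [0,0,0],
], hand=[85,85,85,85], yaw=[-0.9,-0.9,-0.83,0], newtons=40)

```text
clock: 0.7
eef_pos: [0.2885, 0.5823, 0.2501]
tcp_rot: [-0.0, 0.001, 1.0, -0.0]
ft_force: [0.7, -0.4, 0.9]
grip_width: 0.997
```

The two views agree within about 1 cm. At this yaw, tool x is world -x, tool y is world +y and tool z is down. I'll start with the yellow jar.

Request:
send_rows([
  [-20,-35,0],
  [-25,-40,0],
  [-25,-40,5],
  [-25,-40,10],
  [-25,-40,10],
  [-25,-40,10],
  [-25,-40,10],
  [-25,-40,10],
  [-25,-40,10],
  [-25,-40,10],
], hand=[85,85,85,85,85,85,85,85,85,85], yaw=[0,0,0,0,0,0,0,0,0,0])

```text
clock: 1.95
eef_pos: [0.5339, 0.1861, 0.1751]
tcp_rot: [0.0, 0.002, 1.0, 0.0]
ft_force: [0.9, 1.2, -0.1]
grip_width: 0.998
```

Request:
send_rows([
  [-25,-40,5],
  [-25,-40,5],
  [-25,-40,5],
  [-20,-40,0],
  [-7,-9,0],
  [0,0,0],
  [0,0,0],
], hand=[85,85,85,85,85,85,85], yaw=[0,0,0,0,0,0,0])

```text
clock: 2.82
eef_pos: [0.6344, 0.0205, 0.1602]
tcp_rot: [-0.0, -0.0, 1.0, 0.001]
ft_force: [-1.4, 0.4, -0.3]
grip_width: 0.996
```

Request:
send_rows([
  [-2,-2,30],
  [0,0,30],
  [0,0,25],
  [0,0,17],
  [0,0,10],
  [0,0,0],
], hand=[85,85,85,85,85,85], yaw=[0,0,0,0,0,0])

```text
clock: 3.58
eef_pos: [0.6368, 0.0166, 0.048]
tcp_rot: [-0.0, 0.0, 1.0, 0.0]
ft_force: [-0.1, 0.6, 0.2]
grip_width: 0.995
```

Run:
```python
from h import *
im=cams.camera('scene')[100:300,180:440]
cv2.imwrite('pics/s1.png',cv2.resize(im,None,fx=3,fy=3)[:,:,::-1])
```

```text
(no output)
```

View pics/s1.png

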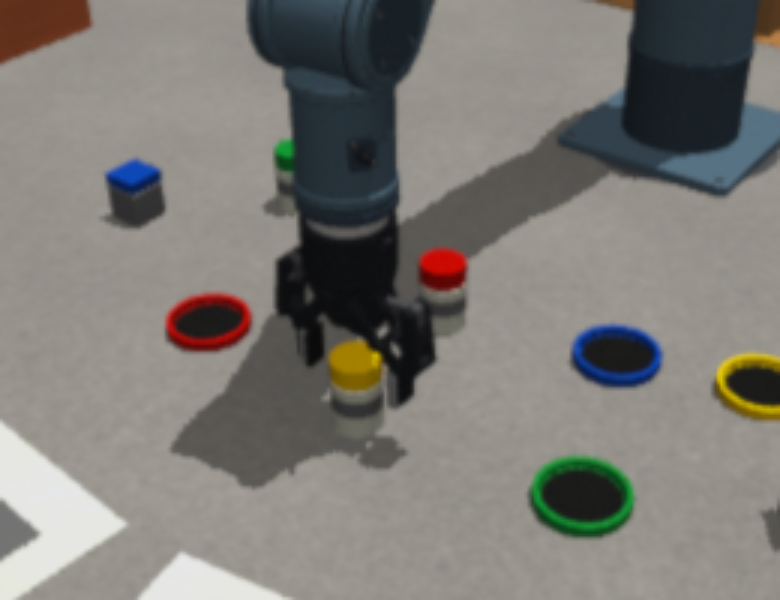

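The yellow jar, at crop pixel (355,390), sits between the two fingers at (310,340) and (402,375). I'll close on it.

Request:
send_rows([
  [0,0,0],
  [0,0,0],
  [0,0,0],
  [0,0,0],
  [0,0,0],
  [0,0,0],
  [0,0,0],
  [0,0,0],
], hand=[60,50,40,40,40,40,40,40], yaw=[0,0,0,0,0,0,0,0], newtons=40)

```text
clock: 4.62
eef_pos: [0.6376, 0.0162, 0.0491]
tcp_rot: [0.001, 0.0, 1.0, 0.0]
ft_force: [0.2, 0.6, 5.8]
grip_width: 0.501
```

Run:
```python
from h import *
im=cams.camera('scene')
print([b for b in blobs('scene',im,'yellow')])
cv2.imwrite('pics/s2.png',cv2.resize(im[160:260,240:370],None,fx=5,fy=5)[:,:,::-1])
```

```text
[(536.5, (433.6927617272445, 228.42621932277103), (418, 218, 32, 22)), (175.5, (295.31433998100664, 221.51092117758782), (289, 213, 14, 17)), (169.0, (123.03155818540434, 164.1153846153846), (108, 154, 31, 22)), (27.0, (549.2962962962963, 38.592592592592595), (543, 37, 14, 4)), (155.5, (46.961414790996784, 20.62593783494105), (39, 1, 17, 41)), (146.5, (53.9283276450512, 19.28555176336746), (46, 0, 17, 40))]
```

View pics/s2.png

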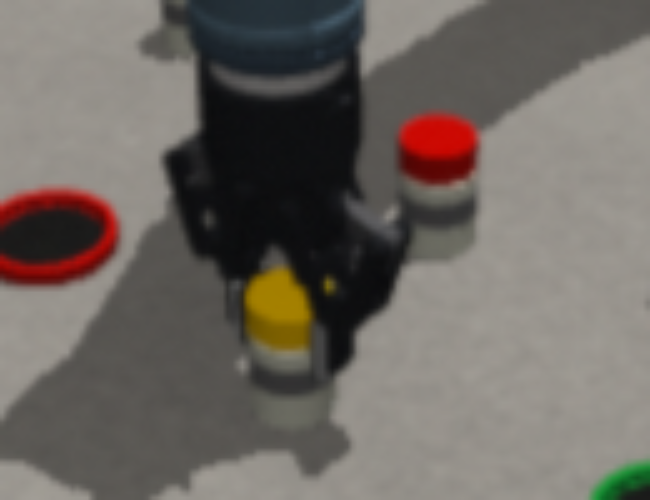

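The grip is good: opening 0.501 × 85 ≈ 43 mm, with the jar upright at crop (285,345). Next I lift it and carry it to the yellow stand at (0.400, 0.277).

Request:
send_rows([
  [0,0,-5],
  [0,0,-15],
  [0,0,-20],
  [0,0,-25],
  [0,0,-25],
  [0,0,-15],
  [0,0,-5],
  [0,0,0],
], hand=[40,40,40,40,40,40,40,40], yaw=[0,0,0,0,0,0,0,0])

```text
clock: 5.68
eef_pos: [0.6368, 0.0162, 0.1582]
tcp_rot: [-0.0, 0.0, 1.0, -0.0]
ft_force: [-0.5, 0.3, -1.2]
grip_width: 0.508
```

Request:
send_rows([
  [10,11,0],
  [20,22,0],
  [28,31,0],
  [32,35,0],
  [32,35,0],
  [32,35,0],
  [32,35,0],
  [26,29,0],
  [16,18,0],
  [8,9,0],
], hand=[40,40,40,40,40,40,40,40,40,40], yaw=[0,0,0,0,0,0,0,0,0,0])

```text
clock: 6.92
eef_pos: [0.3991, 0.2775, 0.1578]
tcp_rot: [-0.001, -0.001, 1.0, -0.0]
ft_force: [-0.5, -0.1, -0.5]
grip_width: 0.506
```

Request:
send_rows([
  [0,0,0],
  [0,0,0],
], hand=[40,40], yaw=[0,0])

```text
clock: 7.18
eef_pos: [0.4019, 0.2754, 0.1582]
tcp_rot: [0.0, 0.001, 1.0, -0.0]
ft_force: [-0.3, 0.6, 0.1]
grip_width: 0.508
```

Run:
```python
from h import *
print(go(.400,.277,.053))
cv2.imwrite('pics/s3.png',cv2.resize(cams.camera('scene')[120:270,330:530],None,fx=3,fy=3)[:,:,::-1])
```

```text
[  1.9   1.7 105.2]
```

View pics/s3.png

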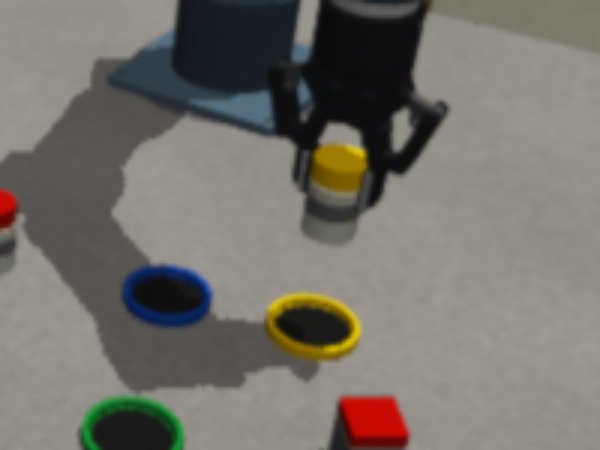

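The jar is held upright above the yellow stand, which is at crop (312,327). Now I lower it.

Request:
send_rows([
  [1,1,10],
  [0,0,20],
  [0,0,25],
  [0,0,20],
  [0,0,12],
  [0,0,8],
  [0,0,5],
  [0,0,3],
  [0,0,1],
  [0,0,0],
], hand=[40,40,40,40,40,40,40,40,40,40], yaw=[0,0,0,0,0,0,0,0,0,0])

```text
clock: 8.48
eef_pos: [0.4004, 0.2775, 0.0545]
tcp_rot: [0.0, 0.0, 1.0, 0.0]
ft_force: [-0.0, 0.8, -0.4]
grip_width: 0.508
```

Request:
send_rows([
  [0,0,1],
  [0,0,0.5],
  [0,0,0],
], hand=[40,40,40], yaw=[0,0,0])

```text
clock: 8.85
eef_pos: [0.4003, 0.2774, 0.053]
tcp_rot: [0.0, 0.0, 1.0, 0.0]
ft_force: [0.1, -0.9, 2.9]
grip_width: 0.503
```

Request:
send_rows([
  [0,0,0],
  [0,0,0],
  [0,0,0],
  [0,0,0],
  [0,0,0],
  [0,0,-10],
  [0,0,-25],
  [0,0,-30],
  [0,0,-25],
  [0,0,-12],
], hand=[50,58,66,75,80,80,80,80,80,80], yaw=[0,0,0,0,0,0,0,0,0,0])

```text
clock: 10.1
eef_pos: [0.4008, 0.2778, 0.1566]
tcp_rot: [0.001, 0.0, 1.0, 0.001]
ft_force: [0.3, -0.0, -0.7]
grip_width: 0.933
```

Request:
send_rows([
  [-4,-16,0],
  [-9,-32,0],
  [-11,-40,0],
  [-12,-44,0],
  [-12,-44,0],
  [-12,-44,0],
  [-9,-32,0],
  [-6,-23,0],
  [-3,-10,0],
  [0,0,0],
], hand=[85,85,85,85,85,85,85,85,85,85], yaw=[0,0,0,0,0,0,0,0,0,0])

```text
clock: 11.35
eef_pos: [0.4774, -0.0083, 0.1542]
tcp_rot: [-0.001, 0.001, 1.0, -0.0]
ft_force: [0.5, -0.4, -0.3]
grip_width: 0.998
```

Run:
```python
from h import *
im=cams.camera('scene');top=cams.camera('top')
for n,i in(('scene',im),('top',top)):
    for a,uv,b in blobs(n,i,'yellow'): print(n,round(a),np.round(uv,1),b,ray(n,uv,.067).round(3))
print(go(.479,-.008,.048))
cv2.imwrite('pics/s4.png',cv2.resize(np.hstack([im[130:290,280:480],top[130:290,160:360]]),None,fx=2,fy=2)[:,:,::-1])
```

```text
scene 512 [433.5 228.9] (418, 218, 32, 22) [0.475 0.3   0.067]
scene 228 [437.2 210.7] (429, 203, 18, 17) [0.402 0.278 0.067]
scene 168 [123.2 164. ] (108, 154, 31, 21) [ 0.74  -0.581  0.067]
scene 152 [46.9 20.4] (39, 1, 17, 41) [-0.131 -3.046  0.067]
scene 146 [54.  19.3] (46, 0, 17, 40) [-0.181 -3.044  0.067]
top 734 [224.1 234.2] (209, 219, 31, 31) [0.393 0.264 0.067]
top 288 [589.6 124. ] (578, 101, 24, 47) [ 0.674 -0.655  0.067]
[ -1.6  -1.2 106.5]
```

View pics/s4.png

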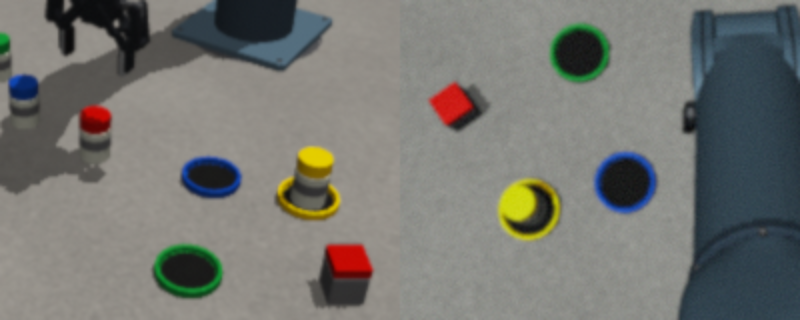

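The yellow jar stands upright inside its stand: its cap is at (0.402, 0.278), against a stand centre of (0.400, 0.277). Red jar next.

Request:
send_rows([
  [-1,-1,30],
  [0,0,30],
  [0,0,24],
  [0,0,14],
  [0,0,8],
  [0,0,0],
], hand=[85,85,85,85,85,85], yaw=[0,0,0,0,0,0])

```text
clock: 12.2
eef_pos: [0.479, -0.0084, 0.0488]
tcp_rot: [-0.0, 0.0, 1.0, 0.0]
ft_force: [-0.7, -0.1, 0.5]
grip_width: 0.995
```

Request:
send_rows([
  [0,0,0],
  [0,0,0],
  [0,0,0],
  [0,0,0],
  [0,0,0],
  [0,0,0],
  [0,0,0],
  [0,0,0],
], hand=[60,50,40,40,40,40,40,40], yaw=[0,0,0,0,0,0,0,0], newtons=40)

```text
clock: 13.2
eef_pos: [0.4794, -0.0087, 0.0495]
tcp_rot: [0.001, 0.0, 1.0, 0.0]
ft_force: [-0.8, -0.8, 4.5]
grip_width: 0.503
```

Request:
send_rows([
  [0,0,-5],
  [0,0,-15],
  [0,0,-20],
  [0,0,-25],
  [0,0,-25],
  [0,0,-15],
  [0,0,-5],
  [0,0,0],
], hand=[40,40,40,40,40,40,40,40], yaw=[0,0,0,0,0,0,0,0])

```text
clock: 14.2
eef_pos: [0.4788, -0.0086, 0.1587]
tcp_rot: [-0.0, 0.0, 1.0, -0.0]
ft_force: [0.1, 0.8, -1.1]
grip_width: 0.505
```

Run:
```python
from h import *
print(go(.616,-.179,.158))
cv2.imwrite('pics/s5.png',cv2.resize(cams.camera('scene')[80:240,210:410],None,fx=3,fy=3)[:,:,::-1])
```

```text
[-137.3 -170.3    0.7]
```

View pics/s5.png

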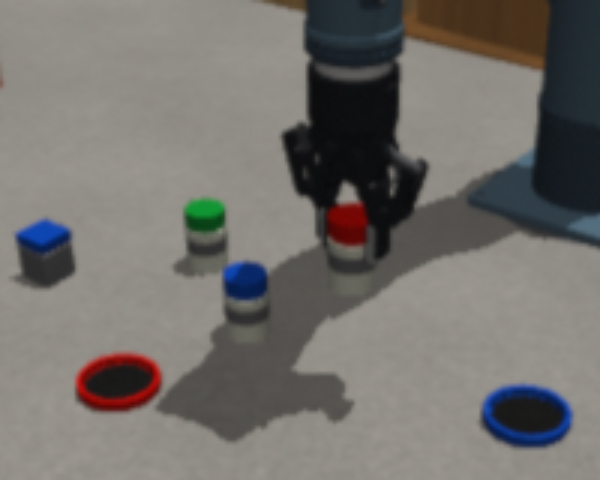

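The red jar is held upright at crop (350,250), and the red stand at crop (118,382) is empty. I'll carry it there and lower it.

Request:
send_rows([
  [-8,-10,0],
  [-16,-20,0],
  [-22,-27,0],
  [-25,-31,0],
  [-25,-31,0],
  [-20,-25,0],
  [-13,-16,0],
  [-6,-8,0],
  [-2,-2,0],
  [0,0,0],
], hand=[40,40,40,40,40,40,40,40,40,40], yaw=[0,0,0,0,0,0,0,0,0,0])

```text
clock: 15.5
eef_pos: [0.6156, -0.1781, 0.1585]
tcp_rot: [-0.0, 0.0, 1.0, 0.0]
ft_force: [-0.5, 0.6, -1.6]
grip_width: 0.503
```

Request:
send_rows([
  [0,0,10],
  [0,0,20],
  [0,0,25],
  [0,0,20],
  [0,0,12],
  [0,0,8],
  [0,0,5],
  [0,0,3],
  [0,0,1],
  [0,0,0],
], hand=[40,40,40,40,40,40,40,40,40,40], yaw=[0,0,0,0,0,0,0,0,0,0])

```text
clock: 16.75
eef_pos: [0.6161, -0.1788, 0.0551]
tcp_rot: [0.0, 0.0, 1.0, -0.0]
ft_force: [-0.4, -0.5, -0.2]
grip_width: 0.508
```

Request:
send_rows([
  [0,0,1],
  [0,0,0.5],
  [0,0,0],
], hand=[40,40,40], yaw=[0,0,0])

```text
clock: 17.12
eef_pos: [0.616, -0.1788, 0.0536]
tcp_rot: [0.0, 0.0, 1.0, -0.0]
ft_force: [-1.2, 0.2, 2.7]
grip_width: 0.507
```

Request:
send_rows([
  [0,0,0],
  [0,0,0],
  [0,0,0],
  [0,0,0],
  [0,0,0],
  [0,0,-10],
  [0,0,-25],
  [0,0,-30],
  [0,0,-25],
  [0,0,-12],
], hand=[50,58,66,75,80,80,80,80,80,80], yaw=[0,0,0,0,0,0,0,0,0,0])

```text
clock: 18.38
eef_pos: [0.6168, -0.1791, 0.1575]
tcp_rot: [0.001, 0.0, 1.0, -0.0]
ft_force: [0.6, 0.2, -0.9]
grip_width: 0.935
```

Request:
send_rows([
  [10,3,0],
  [25,6,0],
  [32,8,0],
  [32,8,0],
  [26,7,0],
  [15,4,0],
  [5,1,0],
  [0,0,0],
], hand=[85,85,85,85,85,85,85,85], yaw=[0,0,0,0,0,0,0,0])

```text
clock: 19.38
eef_pos: [0.4706, -0.1416, 0.1549]
tcp_rot: [-0.0, 0.0, 1.0, 0.0]
ft_force: [0.1, 0.0, 0.5]
grip_width: 0.992
```

Run:
```python
from h import *
im=cams.camera('scene')
for c in('red','blue','green'):
  for a,uv,b in blobs('scene',im,c):
    if 200<uv[0]<500 and uv[1]>100: print(c,round(a),np.round(uv,1),ray('scene',uv,.065).round(3))
print(go(.471,-.142,.048))
cv2.imwrite('pics/s6.png',cv2.resize(im[100:260,190:390],None,fx=3,fy=3)[:,:,::-1])
```

```text
red 323 [453.9 260.1] [0.547 0.378 0.065]
red 400 [249.1 207.4] [ 0.671 -0.117  0.065]
red 184 [247.2 189.9] [ 0.616 -0.179  0.065]
blue 464 [385.2 218.1] [0.504 0.186 0.065]
blue 148 [291.2 172.9] [ 0.476 -0.139  0.065]
blue 124 [223.9 158.5] [ 0.533 -0.363  0.065]
green 692 [373.6 265. ] [0.662 0.246 0.065]
green 104 [277.8 151.2] [ 0.399 -0.26   0.065]
[ 1.000e-01 -3.000e-01  1.071e+02]
```

View pics/s6.png

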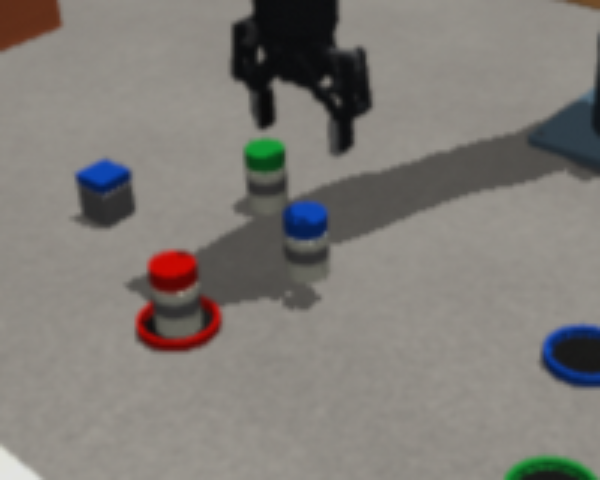

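The red jar is upright in its stand, with its cap at (0.616, -0.179), and the gripper is above the blue jar. The blue jar goes to (0.435, 0.154).

Request:
send_rows([
  [-1,0,30],
  [0,0,30],
  [0,0,24],
  [0,0,14],
  [0,0,9],
  [0,0,0],
], hand=[85,85,85,85,85,85], yaw=[0,0,0,0,0,0])

```text
clock: 20.18
eef_pos: [0.472, -0.1417, 0.0481]
tcp_rot: [-0.0, 0.0, 1.0, 0.0]
ft_force: [-1.6, -0.9, 1.0]
grip_width: 0.997
```

Request:
send_rows([
  [0,0,0],
  [0,0,0],
  [0,0,0],
  [0,0,0],
  [0,0,0],
  [0,0,0],
  [0,0,0],
  [0,0,0],
], hand=[60,50,40,40,40,40,40,40], yaw=[0,0,0,0,0,0,0,0], newtons=40)

```text
clock: 21.18
eef_pos: [0.4724, -0.1418, 0.049]
tcp_rot: [0.001, 0.0, 1.0, -0.0]
ft_force: [-1.3, 0.3, 6.0]
grip_width: 0.501
```

Request:
send_rows([
  [0,0,-5],
  [0,0,-15],
  [0,0,-20],
  [0,0,-25],
  [0,0,-25],
  [0,0,-15],
  [0,0,-5],
  [0,0,0],
], hand=[40,40,40,40,40,40,40,40], yaw=[0,0,0,0,0,0,0,0])

```text
clock: 22.18
eef_pos: [0.4717, -0.1416, 0.1582]
tcp_rot: [-0.0, 0.0, 1.0, 0.0]
ft_force: [-0.3, 1.4, -1.7]
grip_width: 0.509
```

Request:
send_rows([
  [2,16,0],
  [4,30,0],
  [5,42,0],
  [6,46,0],
  [6,46,0],
  [5,42,0],
  [4,34,0],
  [3,24,0],
  [1,12,0],
  [1,4,0],
], hand=[40,40,40,40,40,40,40,40,40,40], yaw=[0,0,0,0,0,0,0,0,0,0])

```text
clock: 23.42
eef_pos: [0.4346, 0.1548, 0.1579]
tcp_rot: [-0.0, -0.0, 1.0, -0.0]
ft_force: [-0.0, -0.1, -0.6]
grip_width: 0.506
```

Request:
send_rows([
  [0,0,10],
  [0,0,20],
  [0,0,25],
  [0,0,20],
  [0,0,12],
  [0,0,8],
  [0,0,5],
  [0,0,3],
  [0,0,1],
  [0,0,0],
], hand=[40,40,40,40,40,40,40,40,40,40], yaw=[0,0,0,0,0,0,0,0,0,0])

```text
clock: 24.68
eef_pos: [0.4353, 0.1544, 0.0545]
tcp_rot: [0.0, 0.0, 1.0, 0.0]
ft_force: [1.2, 0.0, -1.8]
grip_width: 0.504
```

Request:
send_rows([
  [0,0,1],
  [0,0,0.5],
  [0,0,0],
], hand=[40,40,40], yaw=[0,0,0])

```text
clock: 25.05
eef_pos: [0.4352, 0.1545, 0.053]
tcp_rot: [0.0, 0.0, 1.0, 0.0]
ft_force: [-1.1, 0.4, 2.9]
grip_width: 0.511
```

Request:
send_rows([
  [0,0,0],
  [0,0,0],
  [0,0,0],
  [0,0,0],
  [0,0,0],
  [0,0,-10],
  [0,0,-25],
  [0,0,-30],
  [0,0,-25],
  [0,0,-12],
], hand=[50,58,66,75,80,80,80,80,80,80], yaw=[0,0,0,0,0,0,0,0,0,0])

```text
clock: 26.3
eef_pos: [0.4358, 0.1546, 0.1565]
tcp_rot: [0.001, 0.0, 1.0, 0.001]
ft_force: [-0.3, -0.0, 0.0]
grip_width: 0.939
```

Request:
send_rows([
  [-8,-15,0],
  [-12,-30,0],
  [-12,-40,0],
  [-8,-45,0],
  [0,-45,0],
  [6,-45,0],
  [10,-45,0],
  [16,-45,0],
  [16,-40,0],
  [16,-32,0],
], hand=[85,85,85,85,85,85,85,85,85,85], yaw=[0,0,0,0,0,0,0,0,0,0])

```text
clock: 27.55
eef_pos: [0.4098, -0.2292, 0.1547]
tcp_rot: [-0.0, 0.001, 1.0, -0.0]
ft_force: [-0.3, 0.3, 0.6]
grip_width: 1.0
```

Request:
send_rows([
  [10,-22,0],
  [7,-12,0],
  [0,0,0],
  [0,0,0],
], hand=[85,85,85,85], yaw=[0,0,0,0])

```text
clock: 28.05
eef_pos: [0.3944, -0.2605, 0.1547]
tcp_rot: [0.0, -0.0, 1.0, 0.0]
ft_force: [-1.0, 0.9, 0.3]
grip_width: 0.99
```

Run:
```python
from h import *
im=cams.camera('scene')
for c in('red','blue','green'):
  for a,uv,b in blobs('scene',im,c):
    if 200<uv[0]<500 and uv[1]>100: print(c,round(a),np.round(uv,1),ray('scene',uv,.065).round(3))
print(go(.395,-.262,.048))
cv2.imwrite('pics/s7.png',cv2.resize(im[100:300,210:470],None,fx=3,fy=3)[:,:,::-1])
```

```text
red 323 [453.9 260.1] [0.547 0.378 0.065]
red 392 [249.1 207.5] [ 0.671 -0.116  0.065]
red 184 [247.2 189.9] [ 0.616 -0.179  0.065]
blue 444 [385.2 218.5] [0.505 0.187 0.065]
blue 178 [387.3 200.5] [0.434 0.154 0.065]
blue 120 [223.8 158.5] [ 0.534 -0.363  0.065]
green 692 [373.6 265. ] [0.662 0.246 0.065]
green 98 [277.9 151.5] [ 0.4   -0.258  0.065]
[ -0.5  -1.7 106.7]
```

View pics/s7.png

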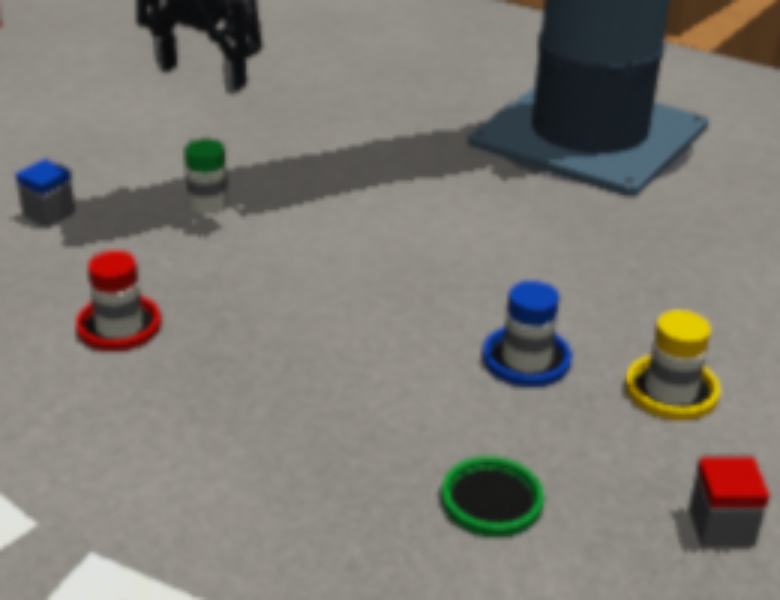

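The red, blue and yellow jars all stand upright in their own stands; the blue cap is at (0.434, 0.154). Only the green jar is left.

Request:
send_rows([
  [-1,-1,30],
  [0,0,30],
  [0,0,24],
  [0,0,14],
  [0,0,8],
  [0,0,0],
], hand=[85,85,85,85,85,85], yaw=[0,0,0,0,0,0])

```text
clock: 28.85
eef_pos: [0.395, -0.2624, 0.0488]
tcp_rot: [-0.0, 0.0, 1.0, 0.0]
ft_force: [0.7, -0.1, 0.5]
grip_width: 0.995
```

Request:
send_rows([
  [0,0,0],
  [0,0,0],
  [0,0,0],
  [0,0,0],
  [0,0,0],
  [0,0,0],
  [0,0,0],
  [0,0,0],
], hand=[60,50,40,40,40,40,40,40], yaw=[0,0,0,0,0,0,0,0], newtons=40)

```text
clock: 29.85
eef_pos: [0.3952, -0.2629, 0.0495]
tcp_rot: [0.0, 0.0, 1.0, -0.0]
ft_force: [-0.4, -0.0, 5.8]
grip_width: 0.507
```

Request:
send_rows([
  [0,0,-5],
  [0,0,-15],
  [0,0,-20],
  [0,0,-25],
  [0,0,-25],
  [0,0,-20],
  [0,0,-10],
  [0,0,0],
], hand=[40,40,40,40,40,40,40,40], yaw=[0,0,0,0,0,0,0,0])

```text
clock: 30.85
eef_pos: [0.3951, -0.2628, 0.1695]
tcp_rot: [0.001, 0.0, 1.0, -0.0]
ft_force: [-0.9, 0.1, -1.2]
grip_width: 0.501
```

Request:
send_rows([
  [-6,14,0],
  [-12,28,0],
  [-17,38,0],
  [-19,42,0],
  [-19,42,0],
  [-19,42,0],
  [-19,42,0],
  [-19,42,0],
  [-19,42,0],
  [-19,42,0],
], hand=[40,40,40,40,40,40,40,40,40,40], yaw=[0,0,0,0,0,0,0,0,0,0])

```text
clock: 32.1
eef_pos: [0.5625, 0.114, 0.1677]
tcp_rot: [-0.001, -0.0, 1.0, -0.0]
ft_force: [0.8, 0.8, -0.8]
grip_width: 0.501
```

Request:
send_rows([
  [-19,42,0],
  [-14,34,0],
  [-8,20,0],
  [-3,8,0],
  [-1,4,0],
  [0,0,0],
  [0,0,0],
], hand=[40,40,40,40,40,40,40], yaw=[0,0,0,0,0,0,0])

```text
clock: 32.98
eef_pos: [0.6081, 0.2181, 0.1688]
tcp_rot: [-0.0, 0.001, 1.0, -0.0]
ft_force: [0.6, -0.4, -1.1]
grip_width: 0.507
```

Request:
send_rows([
  [0,0,15],
  [0,0,25],
  [0,0,25],
  [0,0,20],
  [0,0,12],
  [0,0,8],
  [0,0,5],
  [0,0,3],
  [0,0,1],
  [0,0,0],
], hand=[40,40,40,40,40,40,40,40,40,40], yaw=[0,0,0,0,0,0,0,0,0,0])

```text
clock: 34.22
eef_pos: [0.6084, 0.2193, 0.0551]
tcp_rot: [0.0, 0.0, 1.0, 0.0]
ft_force: [-0.6, -0.1, -0.7]
grip_width: 0.507
```

Request:
send_rows([
  [0,0,1],
  [0,0,0.5],
  [0,0,0],
], hand=[40,40,40], yaw=[0,0,0])

```text
clock: 34.6
eef_pos: [0.6083, 0.2193, 0.0536]
tcp_rot: [0.0, 0.0, 1.0, 0.0]
ft_force: [-0.7, -0.1, 1.7]
grip_width: 0.503
```

The force changed by about 2.4 N, so the jar is on the floor of the stand. I'll release it, retreat and check.

Request:
send_rows([
  [0,0,0],
  [0,0,0],
  [0,0,0],
  [0,0,0],
  [0,0,0],
  [0,0,-10],
  [0,0,-25],
  [0,0,-30],
  [0,0,-30],
  [0,0,-30],
], hand=[50,58,66,75,80,80,80,80,80,80], yaw=[0,0,0,0,0,0,0,0,0,0])

```text
clock: 35.85
eef_pos: [0.6083, 0.2193, 0.1801]
tcp_rot: [0.0, 0.0, 1.0, 0.0]
ft_force: [0.3, -0.2, 0.3]
grip_width: 0.935
```

Request:
send_rows([
  [10,-20,-20],
  [15,-40,-20],
  [15,-45,-10],
  [15,-45,0],
  [8,-25,0],
  [0,0,0],
  [0,0,0],
], hand=[85,85,85,85,85,85,85], yaw=[0,0,0,0,0,0,0])

```text
clock: 36.72
eef_pos: [0.5454, 0.0454, 0.2289]
tcp_rot: [0.001, -0.0, 1.0, 0.0]
ft_force: [-0.4, 0.3, 0.3]
grip_width: 0.993
```

Run:
```python
from h import *
im=cams.camera('scene')
for c in HUE:
  for a,uv,b in blobs('scene',im,c):
    if 200<uv[0]<500 and uv[1]>100: print(c,round(a),np.round(uv,1),ray('scene',uv,.067).round(3))
cv2.imwrite('pics/s8.png',cv2.resize(im[100:300,210:470],None,fx=3,fy=3)[:,:,::-1])
```

```text
red 323 [453.9 260.1] [0.549 0.378 0.067]
red 390 [249.1 207.5] [ 0.673 -0.114  0.067]
red 184 [247.2 189.9] [ 0.618 -0.177  0.067]
yellow 512 [433.6 228.9] [0.475 0.3   0.067]
yellow 228 [437.2 210.7] [0.402 0.278 0.067]
green 640 [373.5 265.9] [0.667 0.248 0.067]
green 268 [375.8 245.9] [0.609 0.22  0.067]
blue 446 [385.1 218.5] [0.508 0.188 0.067]
blue 177 [387.4 200.4] [0.436 0.155 0.067]
blue 124 [223.9 158.5] [ 0.536 -0.36   0.067]
```

View pics/s8.png

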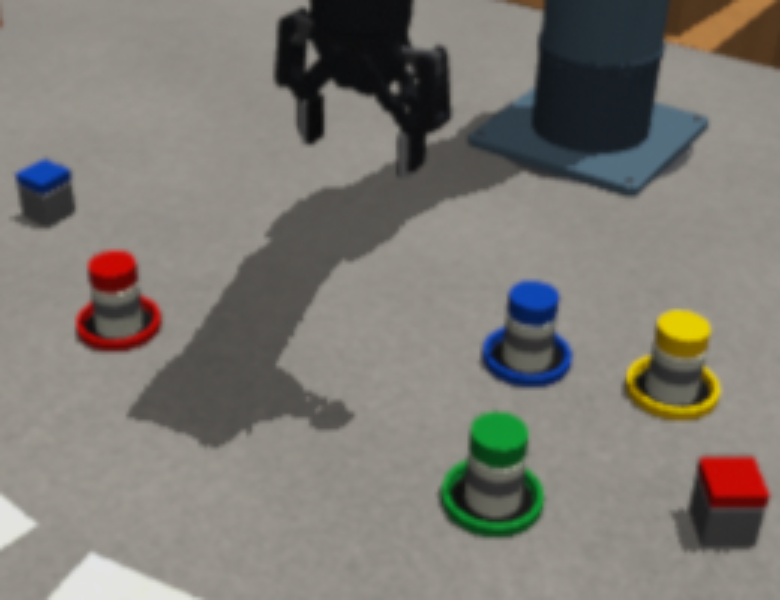

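All four jars are upright in their matching stands, the pots have not moved (their lids are still at scene pixels (453.9,260.1) and (223.9,158.5)), and the gripper is clear. Handing in.

```bash
python3 -c "
from workcell import workorder
print(workorder.hand_in())"
```

```text
the job is handed in; nothing more can be done
None
```

All four powder jars are on the stands that match their caps, standing upright inside the rims, and I handed the job in at about 37 s on the robot's clock. I set each jar down until the wrist force showed light contact (about 3 N or less) before opening the gripper.

- **Jars:** in the last scene-camera check, every cap was within about 3 mm of its stand's centre; the clearance is 12 mm.
- **Pots:** both square pots were at the same pixel positions as at the start, to within 0.1 px.
- **Gripper:** it was open and clear of everything.
- **Disagreement:** the first top and scene measurements of the stands differed by up to 9 mm (8 mm in x and 4 mm in y at the blue stand). I used positions close to the top-view ones, and the placements came out right. No check failed.

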